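# Close the ingot mould

## Robot

A 6-joint arm with a two-finger parallel gripper is mounted at the origin on the work surface. World frame = base frame: x ahead of the robot, y to its left, z up, the work surface at z = 0. Lengths are in mm, angles in rad, forces in N, time in s.
With the tool pointing down it reaches from about 400 to 825 mm from the base axis. Payload 7 kg.
Tool frame: the origin (TCP) lies at the very end of the fingers, on their centre line; the grasp point (between the pads) lies behind it (arm.tcp_to_grasp is the z of the grasp point in the tool frame, in mm); z points along the fingers, y is the line along which they close (so a half turn about z gives the same grasp; the last joint's range is limited). The gripper opens to 85 mm and grips with 20 to 120 N. Pads are 22 mm wide; open, the fingers measure 114 mm over their backs; the gripper's body (76 mm by 85 mm) begins 54 mm behind the grasp point. The pads swing forward as they close: fully open they stand 13 mm farther back than shut.
Start: joints at [-1.04, 0.359, 0.012, 0, -1.224, -0.288], TCP at [162.259, -655.185, 231.302] pointing down, gripper open.
Joint ranges: [-3.07, 3.07], [-1.43, 2.12], [-1.02, 1.25], [-3.03, 1.67], [-3.05, -0], [-3.03, 3.03]. Speed limits (rad/s): [2.39, 2.39, 3.01, 3.14, 3.14, 3.14].

## Interface

Orientations are given as a unit quaternion [w, x, y, z].
In Python, from station import sensors, optics, finish_job, arm gives the robot as it stands.
- The arm moves only by the tool carry_out, never from a script. Its argument "motion" is text: rows parted by semicolons, each of 7 numbers parted by spaces: the closure, from 0 (fully open) to 1 (shut), then the shift along the tool's x, y, z in units of 0.25 m (1.0 is 0.25 m), then the turn, a rotation vector about the tool's x, y, z in units of pi rad (1.0 is pi rad). A call has 1 to 20 rows; each row is the pose to reach, as a shift and turn from the pose commanded when the call began, along the tool's axes at that moment, turning the shorter way round; what a row does not reach only later rows make up. A row lasts 1/8 s, in which the tool goes at most 62.5 mm and 10.7 degrees, less where a joint would pass 70% of its speed; a pose out of reach is approached as far as the arm can. A call with a number of a shift or a turn outside -1 to 1 is refused whole. A call with a gripper value outside its range is refused whole. The fingers move at their own pace and stop on an object; "force" is the grip in N (left out, the last holds). Time passes only in rows, so rows that repeat a pose let the fingers close. It gives the time, the measured TCP pose, the force, the opening and the grip force at its end, in the units of the state.
- sensors.read_state(): the state, without advancing time (a new reading comes with each control period).
- optics.snapshot(name): name is "side" or "top"; returns a dict with "color" (480x640x3 uint8, blue, green, red), "K" (3x3 intrinsics, pixels), "R" (3x3) and "t" (3): a world point X has camera coordinates R X + t. Camera axes: x right, y down, z forward; pixel columns grow to the right and rows downward; lengths in mm; the calibration is good to about 2 mm. A picture is of the moment at which its call begins. There is no depth.
- finish_job(): hands the job in; it is judged then, once.
The state is a dict: "time_s": time; "joint_positions": joint angles; "joint_vel": joint speeds; "effort": joint torques, N m; "tool_pos": TCP position; "eef_rot": TCP orientation; "wrist_force": force on the tool from outside, world axes, zero at the start; "ft_torque": the same for the moment, N m; "width": finger opening in mm; "grasp_force": force on a finger pad.
Only numpy, scipy, OpenCV 4.12 (cv2) and the standard library are available. Lean on these libraries where they do the work, as an engineer would, in place of code of your own. Each camera call takes 0.05 s, during which the arm holds its last target. There are 200 camera calls.

## Task

Close the ingot mould so that it can be clamped: take the steel cover off the soldering board by its rib, lay it face down on the mould and slide it across until it drops over the two hidden dowels and lies flush. Then press it down firmly, with about 15 N of push, and finish while still holding it pressed, leaving the other things on the bench where they are.

Things in the scene. Friction and masses are not known exactly. Their poses are not given: they have to be found in the camera images.
- mould: Lower half of an ingot mould, bolted to the bench (never moves): dark steel block 112 (x) by 92 mm (y), flat top face 30 mm above the bench; foot flange 150 by 60 by 8 mm. Origin: centre of its underside, z up. On its +y half a brass bar, 110 by 16 mm, lies in a recess 0.5 mm below the face and carries two dowels; brass screw heads stick out on the +y side to y = 60 mm.
- dowel_travel (a point): Middle of the dowels' range, on the mould at x = 0, y = 23 mm, face height; axes as the mould's. Two upright steel dowels, 8 mm thick, stand at x = -35 and +35 from here, tips 7 mm above the face, top 3 mm tapered to a 3 mm flat. Bar and dowels are clamped anew each time, 5.5 mm either way in y from here, both alike: the setting is not reported, and the bar does not move.
- mould_face (a point): Centre of the mould's top face, 30 mm above the bench; axes as the mould's. The cover when home lies flat on this face, its centre at x = 0 and up to 5.5 mm to either side of it in y, as the dowels are set, give or take 1 mm of play.
- cover: Loose steel cover of the mould, 0.55 to 0.75 kg, face down on the white board: plate 92 (x) by 72 (y) by 11.5 mm. Origin: centre of its underside, z up. Underside: four blind sockets, 10 mm wide, 9 mm deep, mouths chamfered 1 mm, at x = +-35, y = +-23 mm, so it fits at either half turn, long sides parallel to the mould's; two are used. On the dowel tips it rides 7 mm above the face.
- cover_rib (a point): Centre of the cover's dark grip rib, which stands on the middle of the plate: 50 mm long (x), 16 mm wide (y), 28 mm tall, flat sides; this point is 14 mm above the plate's top and 25.5 mm above its underside. Axes as the cover's. Grip the rib across y.
- board: White ceramic soldering board, 190 (x) by 150 (y) by 12 mm, fixed to the bench; origin: centre of its underside, on the bench. The cover and the brass ring lie on it.
- brass_ring: Loose brass finger ring, 23 mm across and 5 mm tall, lying on the board near a corner; origin: centre of its underside. Leave it alone.
- clamp: Loose blue C-clamp lying flat beside the mould's +x end, for later use: about 85 by 135 by 16 mm; origin: on the bench, between its jaws. Leave it alone.
- bowl: Loose white porcelain bowl, 72 mm across, 30 mm tall; origin: centre of its underside. Leave it alone.
- silver_ring: Loose silver finger ring, 24 mm across, 7 mm tall, lying on the bench; origin: centre of its underside. Leave it alone.
- tweezers: Loose steel tweezers, 150 mm long (x), 7 mm tall, lying on the bench; origin: middle of the underside. Leave them alone.
Not all that is in view belongs to the job. Several things look just like the board: the one meant starts farthest from the robot's base. Leave any green look-alike of the cover alone.

How it is judged (in metres and radians):
On the way, in this order (a step that is already met when the one before it is completed fails the run):
1. the cover is lifted off the soldering board (contact force between cover and board below 0.1 N and height (world z) of cover above 0.03 m and contact force between the fingers and cover above 1 N), for 0.1 s.
2. the cover has dropped over the dowels and lies flush on the mould (z of cover in the frame of mould_face between -0.003 and 0.0015 m and x of cover in the frame of mould_face between -0.004 and 0.004 m and y of cover in the frame of mould_face between -0.0075 and 0.0075 m and angle between cover's own z axis and vertical below 0.03 rad), for 0.1 s.
At the end, for the whole second after the job is handed in: The cover lies flush over both dowels (underside within 1.5 mm of the face, tilt under 0.03 rad, parallel within 0.08 rad, centre within 4 mm along x and 7.5 mm along y of the face's centre), at rest, fingers on it, and bears on the mould with over 13 N (it weighs 5.5 to 7.5 N) (all of step 2 and angle between the x axis of cover and the x axis of mould, either way round below 0.08 rad and linear speed of cover below 0.02 m/s and contact force between cover and mould above 13 N and contact force between the fingers and cover above 3 N); the arm keeps its last pose, push and grip.
It fails at once if a bystander was shoved out of its place (more than 40 mm) (distance of any of brass_ring, clamp, bowl, silver_ring, tweezers from where it was at the start of the episode above 0.04 m).
It also fails if it takes over 48 s, if anything falls off the work surface, if the arm or the gripper's body presses on something with over 40 N, if the wrist force passes 120 N, or if a joint passes its speed limit or range.

## Working session

There is one attempt and no reset: what is moved stays moved. The work goes in short steps, Python scripts to look and compute and a tool call to move; the robot and the scene stay as the last step left them, time stands still between calls to the robot, and variables do not carry over. Pictures are saved under pics/ and viewed, at most 10 in all, crops included, and the job is handed in when it is done.

Besides the shell and the picture viewer there is one more tool, called after "Request:" as name(argument=value, ...) on one line, values as JSON. carry_out: Moves the arm, as the interface text tells. Its arguments: {"type":"object","properties":{"motion":{"type":"string"},"force":{"type":"number"}},"required":["motion"]}

```bash
mkdir -p pics
cat > h.py <<'E'
import numpy as np, cv2
from station import sensors, optics, arm
def ray(s,u,v,z):
    K,R,t=(np.array(s[k],float) for k in("K","R","t")); t=t.ravel()
    d=R.T@np.linalg.inv(K)@[u,v,1]; c=-R.T@t
    return c+d*(z-c[2])/d[2]
def proj(s,X):
    K,R,t=(np.array(s[k],float) for k in("K","R","t"))
    p=K@(R@np.array(X,float)+t.ravel()); return p[:2]/p[2]
E
python3 - <<'E'
from h import *
for n in("top","side"):
    s=optics.snapshot(n); cv2.imwrite(f"pics/{n}1.png",cv2.resize(s["color"],(800,600)))
    print(n,-np.array(s["R"]).T@np.array(s["t"]).ravel(),np.array(s["K"])[0,0])
st=sensors.read_state();print(st,arm.tcp_to_grasp)
E
```

```text
top [ 372.96778483   40.60019033 1058.04063443] 449.62261410248976
side [ 388.72923466 -457.26258541  679.58983828] 436.0937325170331
{'time_s': 0.1, 'joint_positions': array([-1.03991022e+00,  3.59302140e-01,  1.11517952e-02, -3.05757105e-04,
       -1.22409428e+00, -2.88068463e-01]), 'joint_vel': array([-0.0020415 , -0.00225598,  0.00055344,  0.00161797, -0.00139263,
       -0.00094009]), 'effort': array([-3.99516866e-03, -5.84763622e+01,  2.94109297e+01,  6.95447266e+00,
       -3.09664916e-03, -4.88247693e-06]), 'tool_pos': array([ 162.14577983, -654.79359652,  230.46692974]), 'eef_rot': array([-1.56443886e-04, -1.21059076e-01,  9.92645030e-01,  7.21510552e-04]), 'wrist_force': array([ 0.16454808,  0.705569  , -0.05912268]), 'ft_torque': array([-0.03026844, -0.02788702, -0.05348954]), 'grasp_force': 0.0, 'width': 85.26451170206265} -18.700000000000003
```

View pics/top1.png

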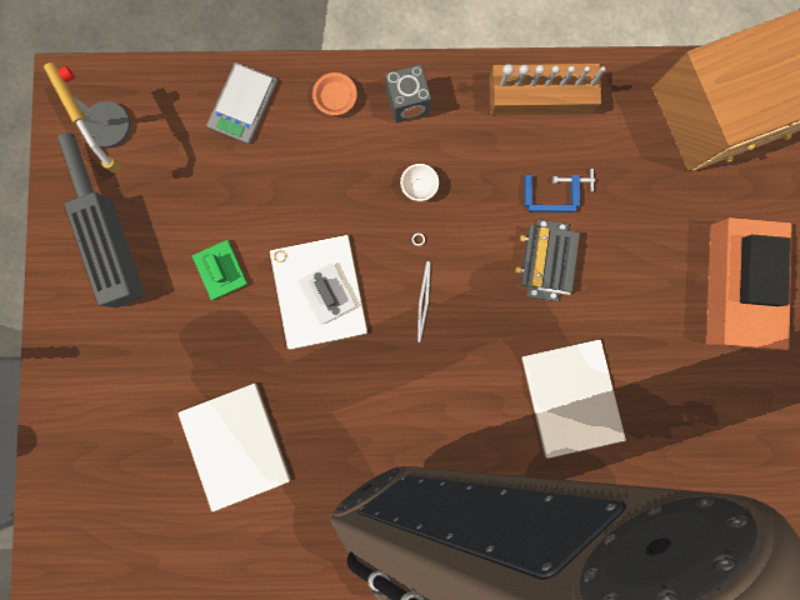

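View pics/side1.png

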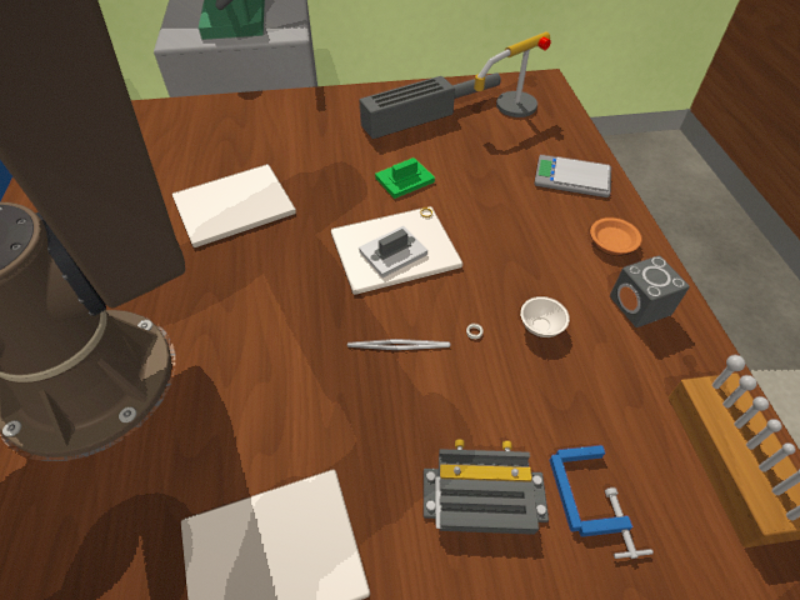

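The top view (800x600) shows the cover on the board at about (325,290) and the mould at about (552,260), with its brass bar on the left (+y) side. Next I'll enlarge both areas.

Run:
```python
from h import *
a=optics.snapshot("top")["color"]
c1=cv2.resize(a[190:280,210:300],(400,400),interpolation=cv2.INTER_CUBIC)
c2=cv2.resize(a[165:255,395:485],(400,400),interpolation=cv2.INTER_CUBIC)
cv2.imwrite("pics/crop1.png",cv2.resize(np.hstack([c1,c2]),(800,400)))
b=optics.snapshot("side")["color"]
c1=cv2.resize(b[160:240,260:380],(400,267),interpolation=cv2.INTER_CUBIC)
c2=cv2.resize(b[345:435,330:450],(400,300),interpolation=cv2.INTER_CUBIC)
o=np.zeros((300,800,3),np.uint8);o[:267,:400]=c1;o[:,400:]=c2
cv2.imwrite("pics/crop2.png",o)
```

```text
(no output)
```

View pics/crop1.png

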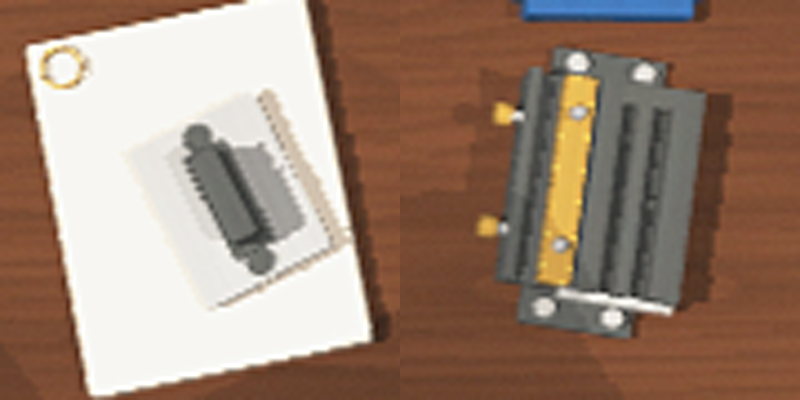

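View pics/crop2.png

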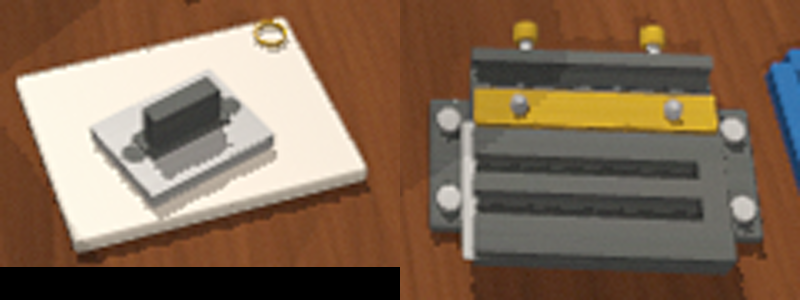

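The crops show the cover's plate corners at roughly (128,152), (252,92), (330,245) and (212,308). Its two bosses are at (198,135) and (262,262). The dowels are visible at (579,112) and (561,243) in the top crop, and at (519,103) and (673,108) in the side crop.

```bash
cat >> h.py <<'E'
def go(st,target,yaw):  # shift (units) & turn about tool z for TCP down; tool axis y at world angle yaw (mod pi)
    from scipy.spatial.transform import Rotation as Ro
    q=st["eef_rot"]; R=Ro.from_quat([q[1],q[2],q[3],q[0]])
    ycur=R.as_matrix()[:,1]; a=np.arctan2(ycur[1],ycur[0])
    d=(yaw-a+np.pi/2)%np.pi-np.pi/2
    return R.inv().apply(np.array(target)-st["tool_pos"])/250, -d/np.pi, np.degrees(a)
E
python3 - <<'E'
from h import *
t=optics.snapshot("top"); s=optics.snapshot("side"); st=sensors.read_state()
T1=lambda x,y,z: ray(t,210+(x+.5)/4.444-.5,190+(y+.5)/4.444-.5,z)
T2=lambda x,y,z: ray(t,395+(x-400+.5)/4.444-.5,165+(y+.5)/4.444-.5,z)
S1=lambda x,y,z: ray(s,260+x/3.333-.3,160+y/3.333-.3,z)
S2=lambda x,y,z: ray(s,330+(x-400)/3.333-.3,345+y/3.333-.3,z)
ang=lambda a,b: np.degrees(np.arctan2(*(b-a)[1::-1]))
c=[T1(*p,23.5) for p in((128,152),(252,92),(330,245),(212,308))]
print("cover top",np.mean(c,0),ang(c[2],c[1]),ang(c[3],c[0]),ang(c[1],c[0])-90,[np.linalg.norm(c[i]-c[i-1]) for i in range(4)])
b=T1(198,135,24),T1(262,262,24);print("boss",(b[0]+b[1])/2,ang(b[1],b[0]))
c=[S1(*p,23.5) for p in((92,133),(205,70),(273,135),(154,195))]
print("cover side",np.mean(c,0),ang(c[0],c[1]),ang(c[3],c[2]))
d=T2(579,112,36),T2(561,243,36);print("dowel top",d,(d[0]+d[1])/2,ang(d[1],d[0]),np.linalg.norm(d[0]-d[1]))
e=S2(519,103,36),S2(673,108,36);print("dowel side",e,(e[0]+e[1])/2,ang(e[0],e[1]),np.linalg.norm(e[0]-e[1]))
m=[T2(*p,30) for p in((705,92),(672,312),(497,280),(527,67))]
print("mould",np.mean(m,0),ang(m[1],m[0]),ang(m[2],m[3]),[np.linalg.norm(m[i]-m[i-1]) for i in range(4)])
m=[S2(*p,30) for p in((740,262),(470,262),(474,50),(712,58))]
print("mould side",np.mean(m,0),m)
E
```

```text
cover top [466.52888423 176.12774045  23.5       ] 26.441514113549612 28.003896668581135 25.319164582469895 [np.float64(92.60363185795474), np.float64(71.46589705266184), np.float64(90.01907826977867), np.float64(68.93691425148687)]
boss [466.81158979 176.34396047  24.        ] 26.323691928202212
cover side [465.12308773 172.22984465  23.5       ] 30.918203923288342 26.55065016464461
dowel top (array([ 562.66845274, -225.27298346,   36.        ]), array([ 494.41251047, -213.44917512,   36.        ])) [ 528.54048161 -219.36107929   36.        ] -9.827678632484012 69.27247721309693
dowel side (array([ 493.15521594, -216.15265015,   36.        ]), array([ 561.68723992, -227.68064357,   36.        ])) [ 527.42122793 -221.91664686   36.        ] -9.548517425562341 69.4948411257117
mould [ 524.02467328 -236.4558773    30.        ] -10.826109141931296 -9.873159163623432 [np.float64(93.77051137735857), np.float64(117.1438017915935), np.float64(91.83707695367266), np.float64(113.33360844705595)]
mould side [ 524.77094767 -241.27883955   30.        ] [array([ 573.66350685, -294.76626226,   30.        ]), array([ 459.35197165, -279.46927114,   30.        ]), array([ 478.35942508, -186.12521855,   30.        ]), array([ 587.70888708, -204.75460624,   30.        ])]
```

Run:
```python
from h import *
st=sensors.read_state()
for p in((500,-200,230),(466,175,150)): print(go(st,p,np.radians(117)))
```

```text
(array([-1.74907212,  1.44205355,  0.00460869]), np.float64(-0.07271276735438338), np.float64(103.911701876211))
(array([-1.97771232,  2.93058592,  0.32537506]), np.float64(-0.07271276735438338), np.float64(103.911701876211))
```

Request:
carry_out(motion="0 -0.9 0.7 0 0 0 0;0 -0.9 0.7 0 0 0 0;0 -0.9 0.7 0 0 0 0;0 -0.9 0.7 0 0 0 0;0 -0.9 0.7 0 0 0 0")

```text
time_s: 0.92
tool_pos: [340.0, -429.1, 231.7]
eef_rot: [0.0, -0.122, 0.993, -0.0]
wrist_force: [-0.0, -0.2, -0.3]
width: 85.6
grasp_force: 0.0
```

Request:
carry_out(motion="0 -0.85 0.74 0 0 0 0;0 -0.85 0.74 0 0 0 0;0 -0.85 0.74 0 0 0 0;0 -0.85 0.74 0 0 0 0;0 -0.85 0.74 0 0 0 0")

```text
time_s: 1.55
tool_pos: [501.8, -198.1, 231.5]
eef_rot: [0.0, -0.122, 0.992, -0.0]
wrist_force: [0.2, -0.9, 0.3]
width: 85.2
grasp_force: 0.0
```

Request:
carry_out(motion="0 -0.1 0.75 0 0 0 0;0 -0.1 0.75 0 0 0 0;0 -0.1 0.75 0 0 0 0;0 -0.1 0.75 0 0 0 0")

```text
time_s: 2.05
tool_pos: [479.3, -9.0, 231.8]
eef_rot: [0.001, -0.124, 0.992, 0.0]
wrist_force: [0.0, -0.6, -0.4]
width: 85.1
grasp_force: 0.0
```

Request:
carry_out(motion="0 -0.13 0.74 0.3 0 0 -0.073;0 -0.13 0.74 0.3 0 0 -0.073;0 -0.13 0.74 0.3 0 0 -0.073;0 -0.13 0.74 0.3 0 0 -0.073;0 -0.13 0.74 0.3 0 0 -0.073;0 -0.13 0.74 0.3 0 0 -0.073")

```text
time_s: 2.8
tool_pos: [467.0, 173.9, 156.7]
eef_rot: [0.0, -0.233, 0.972, 0.0]
wrist_force: [0.7, -0.6, 0.1]
width: 85.1
grasp_force: 0.0
```

Run:
```python
from h import *
st=sensors.read_state(); print(st["time_s"],st["tool_pos"],st["joint_positions"],st["wrist_force"])
print(go(st,(466,175,26),np.radians(117)))
```

```text
2.8 [466.97123482 173.87600844 156.72830192] [ 7.51647566e-01  1.32419652e-01 -4.76381787e-01  1.32294100e-04
 -9.61645545e-01 -1.85135539e+00] [ 0.6742627  -0.55822231  0.09002793]
(array([0.00161206, 0.0057735 , 0.52291261]), np.float64(-2.3783829882273313e-05), np.float64(116.99571891062119))
```

Request:
carry_out(motion="0 0.002 0.006 0.4 0 0 0;0 0.002 0.006 0.5 0 0 0;0 0.002 0.006 0.518 0 0 0;0 0.002 0.006 0.518 0 0 0;1 0.002 0.006 0.518 0 0 0;1 0.002 0.006 0.518 0 0 0;1 0.002 0.006 0.518 0 0 0;1 0.002 0.006 0.518 0 0 0;1 0.002 0.006 0.518 0 0 0;1 0.002 0.006 0.518 0 0 0;1 0.002 0.006 0.518 0 0 0;1 0.002 0.006 0.518 0 0 0", force=70)

```text
time_s: 4.3
tool_pos: [465.9, 176.1, 27.7]
eef_rot: [0.0, -0.234, 0.972, 0.0]
wrist_force: [-0.8, -1.6, 9.2]
width: 14.9
grasp_force: 69.3
```

Request:
carry_out(motion="1 0 0 -0.1 0 0 0;1 0 0 -0.25 0 0 0;1 0 0 -0.4 0 0 0;1 0 0 -0.4 0 0 0;1 0 0 -0.4 0 0 0")

```text
time_s: 4.92
tool_pos: [464.2, 175.2, 125.3]
eef_rot: [-0.001, -0.234, 0.972, -0.0]
wrist_force: [0.1, -0.6, -6.8]
width: 14.8
grasp_force: 69.8
```

Run:
```python
from h import *
st=sensors.read_state(); print(st["tool_pos"],st["wrist_force"],st["ft_torque"],st["width"])
for n in("top","side"):
    s=optics.snapshot(n); u,v=proj(s,st["tool_pos"]); u=int(u);v=int(v)
    c=s["color"][max(v-70,0):v+70,max(u-70,0):u+70]
    print(n,u,v,c.shape); cv2.imwrite(f"pics/l_{n}.png",c)
cv2.imwrite("pics/lift.png",np.hstack([cv2.resize(cv2.imread(f"pics/l_{n}.png"),(400,400),interpolation=cv2.INTER_CUBIC) for n in("top","side")]))
for p in((524,-243,120),): print(go(st,p,np.radians(90-9.7)))
```

```text
[464.1575696  175.22428075 125.28792183] [ 0.07401226 -0.56021287 -6.8436031 ] [-0.02300935  0.07077337 -0.00039201] 14.778168846654381
top 255 231 (140, 140, 3)
side 313 161 (140, 140, 3)
(array([ 0.54641823, -1.59914519,  0.02217686]), np.float64(0.20394368598616783), np.float64(117.00986347751021))
```

View pics/lift.png

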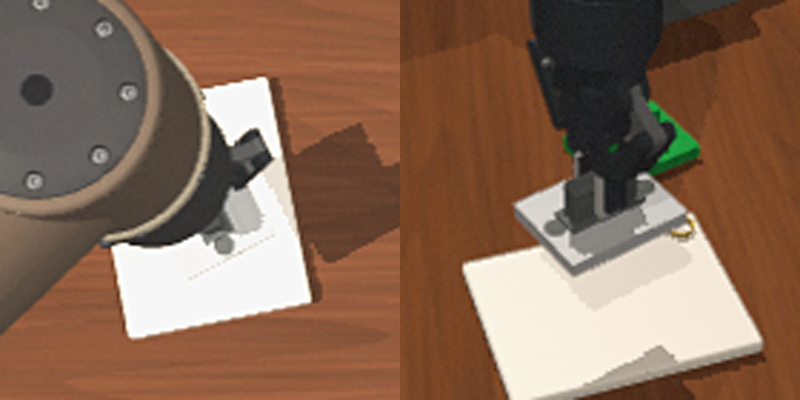

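Side crop: the cover hangs level in the grip. Its plate corners are at (515,210), (688,215) and (575,272), and the bosses at (555,228) and (645,187). Next I'll work out how far the cover sits off the TCP.

Run:
```python
from h import *
s=optics.snapshot("side"); st=sensors.read_state(); tp=st["tool_pos"]
S=lambda x,y,z: ray(s,313-70+(x-400)/2.857-.3,161-70+y/2.857-.3,z)
z=tp[2]-4.2
l,r,b=[S(*p,z) for p in((515,210),(688,215),(575,272))]
print("diag c",(l+r)/2-tp,"edges",np.linalg.norm(l-b),np.linalg.norm(r-b),np.degrees(np.arctan2(*(r-b)[1::-1])))
p,q=S(555,228,z),S(645,187,z); print("boss",(p+q)/2-tp,np.degrees(np.arctan2(*(q-p)[1::-1])))
```

```text
diag c [-0.9402596  -6.49805932 -4.2       ] edges 72.06117012330739 91.6654647580884 28.359701006008912
boss [-0.68357003 -1.19643524 -4.2       ] 26.625497607017028
```

Request:
carry_out(motion="1 0.27 -0.8 0 0 0 0;1 0.27 -0.8 0 0 0 0;1 0.27 -0.8 0 0 0 0;1 0.27 -0.8 0 0 0 0;1 0.27 -0.8 0 0 0 0")

```text
time_s: 5.7
tool_pos: [495.6, -34.8, 125.5]
eef_rot: [-0.001, -0.232, 0.973, -0.0]
wrist_force: [0.1, 0.4, -6.7]
width: 14.7
grasp_force: 71.0
```

Request:
carry_out(motion="1 0.27 -0.8 0 0 0 0.204;1 0.27 -0.8 0 0 0 0.204;1 0.27 -0.8 0 0 0 0.204;1 0.27 -0.8 0 0 0 0.204;1 0.27 -0.8 0 0 0 0.204;1 0.27 -0.8 0 0 0 0.204;1 0.27 -0.8 0 0 0 0.204")

```text
time_s: 6.58
tool_pos: [527.2, -240.5, 126.6]
eef_rot: [-0.0, 0.083, 0.997, 0.0]
wrist_force: [0.8, -0.3, -6.5]
width: 14.8
grasp_force: 72.1
```

Run:
```python
from h import *
st=sensors.read_state(); print(st["tool_pos"],st["wrist_force"],st["joint_positions"])
for p in((524.3,-242.5,60),): print(go(st,p,np.radians(90-9.7)))
s=optics.snapshot("side"); u,v=map(int,proj(s,(524,-243,60))); print(u,v)
cv2.imwrite("pics/m.png",cv2.resize(s["color"][v-75:v+75,u-100:u+100],(800,600),interpolation=cv2.INTER_CUBIC))
```

```text
[ 527.18282259 -240.53104409  126.57492716] [ 0.75593148 -0.33376453 -6.50903484] [-9.08022158e-02  2.92886575e-01 -3.41781115e-01 -2.11101057e-04
 -9.36581480e-01 -1.64666523e+00]
(array([ 0.00994   , -0.00971699,  0.26630304]), np.float64(0.0007959851958873437), np.float64(80.44327733525971))
391 384
```

View pics/m.png

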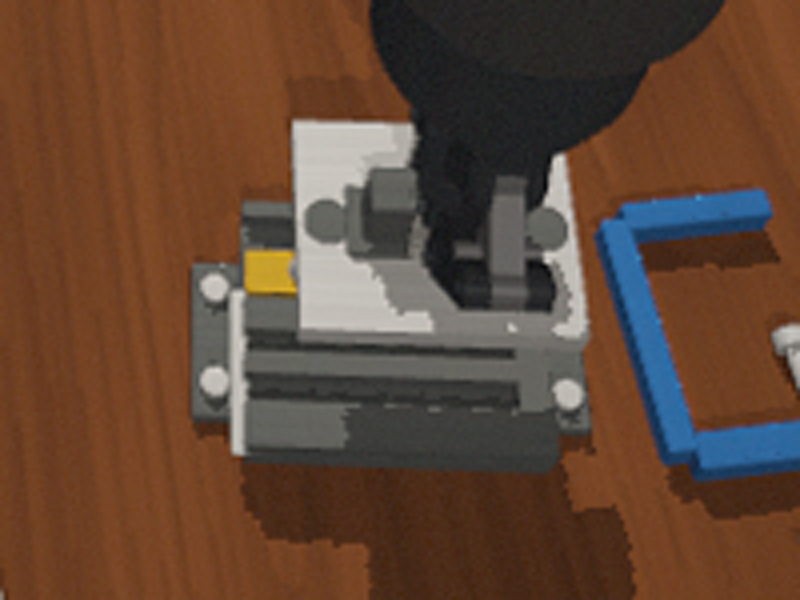

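The cover is parallel to the mould above it, with the bosses at (325,221) and (547,228). I'll compare them with the dowels as seen by the same camera.

Run:
```python
from h import *
s=optics.snapshot("side"); st=sensors.read_state(); tp=st["tool_pos"]; z=tp[2]-4
S=lambda x,y: ray(s,291+x/4-.4,309+y/4-.4,z)
p,q=S(325,221),S(547,228); c=(p+q)/2; print(c,c-tp,np.degrees(np.arctan2(*(q-p)[1::-1])),np.linalg.norm(p-q))
f=[S(*k) for k in((300,330),(585,342),(293,121))]; print((f[1]+f[2])/2-tp,np.linalg.norm(f[0]-f[1]),np.linalg.norm(f[0]-f[2]))
a=np.radians(-9.7); X=np.array([np.cos(a),np.sin(a)]); Y=np.array([-X[1],X[0]])
g=np.array([527.4,-221.9])-23*Y; print("side goal",g,"shift along X,Y",(g-c[:2])@X,(g-c[:2])@Y)
```

```text
[ 526.98954585 -240.18859119  122.85453037] [-0.34184286  0.52076367 -4.        ] -9.531504455476462 73.42434707839443
[-1.5070519  -0.16026592 -4.        ] 90.39437932339379 72.35337622361708
side goal [ 523.52474427 -244.57117979] shift along X,Y -2.6768473030908497 -4.903715054916257
```

Request:
carry_out(motion="1 0.01 -0.016 0.1 0 0 0;1 0.01 -0.016 0.25 0 0 0;1 0.01 -0.016 0.28 0 0 0;1 0.01 -0.016 0.288 0 0 0;1 0.01 -0.016 0.296 0 0 0;1 0.01 -0.016 0.3 0 0 0;1 0.01 -0.016 0.3 0 0 0")

```text
time_s: 7.55
tool_pos: [524.4, -245.3, 52.4]
eef_rot: [0.0, 0.084, 0.996, -0.0]
wrist_force: [-0.3, 0.7, -6.8]
width: 14.6
grasp_force: 72.0
```

Request:
carry_out(motion="1 0 0.003 0.003 0 0 0;1 0 0.003 0.006 0 0 0;1 0 0.003 0.009 0 0 0;1 0 0.003 0.009 0 0 0")

```text
time_s: 8.05
tool_pos: [524.1, -244.5, 49.4]
eef_rot: [-0.0, 0.084, 0.996, 0.0]
wrist_force: [-0.8, -0.2, -6.5]
width: 14.5
grasp_force: 72.0
```

Request:
carry_out(motion="1 0 0 0.004 0 0 0;1 0 0 0.008 0 0 0;1 0 0 0.012 0 0 0;1 0 0 0.012 0 0 0")

```text
time_s: 8.55
tool_pos: [524.1, -244.5, 46.4]
eef_rot: [-0.0, 0.084, 0.996, 0.0]
wrist_force: [0.7, -0.5, -5.9]
width: 14.8
grasp_force: 72.0
```

Request:
carry_out(motion="1 0 0 0.003 0 0 0;1 0 0 0.006 0 0 0;1 0 0 0.006 0 0 0")

```text
time_s: 8.93
tool_pos: [524.3, -244.5, 45.7]
eef_rot: [0.0, 0.084, 0.996, -0.0]
wrist_force: [-3.3, 2.3, 3.6]
width: 14.4
grasp_force: 73.5
```

Request:
carry_out(motion="1 0 0 0.002 0 0 0;1 0 0 0.004 0 0 0;1 0 0 0.004 0 0 0;1 0 0 0.004 0 0 0")

```text
time_s: 9.43
tool_pos: [524.2, -244.5, 45.7]
eef_rot: [0.0, 0.084, 0.996, -0.0]
wrist_force: [-7.0, 4.5, 12.9]
width: 14.6
grasp_force: 75.1
```

Run:
```python
from h import *
st=sensors.read_state(); print(st["time_s"],st["tool_pos"],st["wrist_force"],st["ft_torque"],st["grasp_force"])
s=optics.snapshot("side"); u,v=map(int,proj(s,(524,-243,45)))
cv2.imwrite("pics/f.png",cv2.resize(s["color"][v-75:v+75,u-100:u+100],(800,600),interpolation=cv2.INTER_CUBIC))
```

```text
9.425 [ 524.24876301 -244.50258133   45.68688454] [-6.96030936  4.52352417 12.93631816] [ 1.69708026  2.38198261 -0.06576892] 75.12925744056702
```

View pics/f.png

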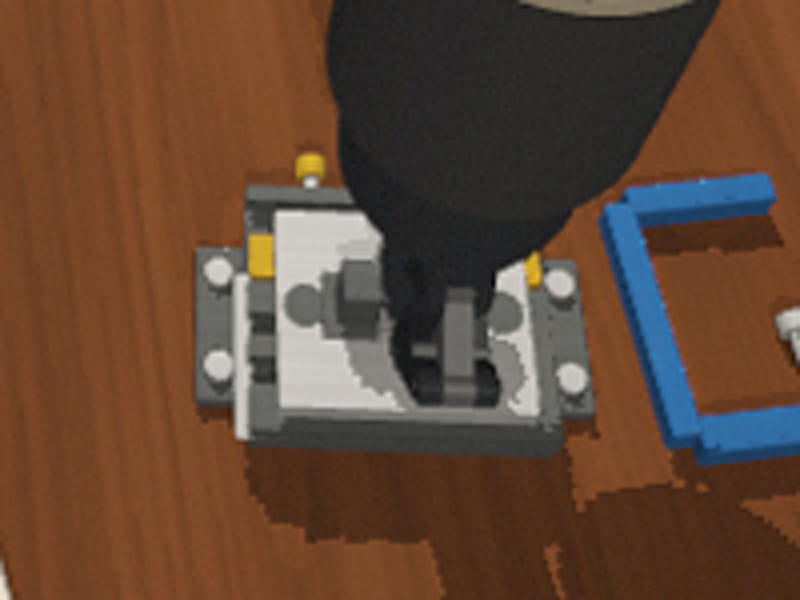

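The picture shows the cover seated inside the mould outline, parallel to it and with no tilt. I'll add a little more push and then hand in.

Request:
carry_out(motion="1 0 0 0.001 0 0 0;1 0 0 0.001 0 0 0;1 0 0 0.001 0 0 0;1 0 0 0.001 0 0 0")

```text
time_s: 9.98
tool_pos: [524.3, -244.5, 45.7]
eef_rot: [0.0, 0.084, 0.996, -0.0]
wrist_force: [-7.5, 4.8, 15.5]
width: 14.9
grasp_force: 75.4
```

```bash
python3 -c "
from station import sensors,finish_job
s=sensors.read_state();print(s['wrist_force'],s['tool_pos'])
if s['wrist_force'][2]>12: print(finish_job())"
```

```text
[-7.47740133  4.84861978 15.52392154] [ 524.28031817 -244.50026845   45.69027722]
the job is handed in; nothing more can be done
None
```

The cover lies flush on the mould over the dowels, judging by finger height and the side camera, and I handed the job in at about 10 s while still holding it pressed with about 15.5 N; no verdict came back, and it went down over the dowels directly, with no sideways slide needed.

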